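# Clip the model carrier into the drilling jig

### The arm

A 6-joint arm with a two-finger parallel gripper is mounted at the origin on a cart in front of the work surface, level with it; the furniture and walls round the work are solid. World frame = base frame: x ahead of the robot, y to its left, z up, the work surface at z = 0. Lengths are in mm, angles in rad, forces in N, time in s.
With the tool pointing down it reaches from about 300 to 825 mm from the base axis. Payload 5.4 kg.
Tool frame: the origin (TCP) lies between the finger pads; the fingertips stand 8 mm ahead of it and the grasp point (between the pads) lies 11 mm behind it; z points along the fingers, y is the line along which they close (so a half turn about z gives the same grasp; the last joint's range is limited). The gripper opens to 92 mm and grips with 3 to 60 N. Pads are 20 mm wide; open, the fingers measure 128 mm over their backs; the gripper's body (75 mm by 189 mm) begins 69 mm behind the grasp point.
Start: joints at [-1.439, 0.158, 1.597, -0, 1.386, -0.21], TCP at [192.706, -541.729, 222.601] pointing down, gripper open.
Joint ranges: [-2.91, 2.91], [-0.94, 2.29], [0.18, 2.7], [-1.29, 4.43], [0.17, 2.64], [-3, 3]. Speed limits (rad/s): [2.57, 2.57, 3.14, 3.14, 3.14, 3.14].

### API

Orientations are given as a unit quaternion [w, x, y, z].
In Python, from station import robot gives the robot as it stands.
- The arm moves only by the shell command python3 jog.py FILE [FORCE], which reads ROWS from the file FILE. ROWS is one flat JSON list of numbers that holds 1 to 5 rows one after another, with no inner brackets; each row has 7 numbers: dx, dy, dz in shares of the most that a row can go, 1 being 62.5 mm, then a rotation vector rx, ry, rz in normalised numbers (1 is pi/2 rad), then the finger opening in mm; each row shifts and turns the commanded pose from where the row before left it, along the tool's axes as they then stand; what a row does not reach is not made up. A row lasts 1/8 s, in which the tool goes at most 62.5 mm and 0.188 rad, less where a joint would pass 70% of its speed; a pose out of reach is approached as far as the arm can. The fingers move at their own pace and stop on an object; FORCE is the grip in N (left out, the last holds). Time passes only in rows, so rows that do not move let the fingers close. It prints the time, the measured TCP pose, the force, the opening and the grip force at its end. Input that does not fit is refused with a message, and nothing moves.
- robot.get_obs(): the state, without advancing time (a new reading comes with each control period).
- robot.capture(name): name is "side" or "top" or "wrist"; returns a dict with "image" (384x512x3 uint8, red, green, blue), "intrinsics" (3x3 intrinsics, pixels), "R" (3x3) and "t" (3): a world point X has camera coordinates R X + t; the wrist camera has in their place "T_tool_cam" (4x4, takes a point from camera to tool coordinates, whose origin is the TCP and whose axes are the flange's). Camera axes: x right, y down, z forward; pixel columns grow to the right and rows downward; lengths in mm; the calibration is good to about 2 mm. A picture is of the moment at which its call begins: read the wrist's pose just before it. There is no depth.
- robot.close_job(): hands the job in; it is judged then, once.
The state is a dict: "time_s": time; "joint_positions": joint angles; "qvel": joint speeds; "joint_efforts": joint torques, N m; "eef_pos": TCP position; "tcp_rot": TCP orientation; "force": force on the tool from outside, world axes, zero at the start; "wrist_torque": the same for the moment, N m; "opening": finger opening in mm; "grasp_force": force on a finger pad.
Only numpy, scipy, OpenCV 4.12 (cv2) and the standard library are available. Lean on these libraries where they do the work, as an engineer would, in place of code of your own. Each camera call takes 0.05 s, during which the arm holds its last target. There are 200 camera calls.

### The job

Slide the carrier with the dental model along the worktop, without lifting it, into the blue drilling jig until its front is fully home against the back stop. Then swing the jig's raised clamp arm down over the carrier and press on it until its sprung jaw snaps shut under the carrier's brass cross pin. Leave the tin, the casting ring and the wax box where they stand.

Things in the scene. Friction and masses are not known exactly. Their poses are not given: they have to be found in the camera images.
- jig: Blue U-shaped jig fixed to the worktop, open to its -x (about to the robot's right). Origin on the worktop, where the carrier's origin lies when home; +x leads in (leftwards), z up. Rails 24 mm high, inner faces at y = +-42 mm, from x = -30 to the back stop face at x = +50; mouth flares out to about x = -55, y = +-65. Feet to y = +-73. Lugs at x = 74..96, to z = 96, hold the clamp arm.
- jig_hinge (a point): Axis of the clamp arm, on the jig at x = +85 mm, y = 0, z = 80 mm; the axis runs along the jig's y.
- clamp_arm (a joint): Clamp arm's hinge, rad: 0 closed (level, pointing to the jig's -x), grows as the free end rises; -0.015 to 1.4, starts at 1.0 to 1.2. Aluminium arm 24 mm wide, 131 mm long from the axis. Friction hinge (0.13 N m): it stays where left. Under its free end is the clip: a fixed jaw on the hinge side, the sprung jaw on the far side, reaching 29 and 42 mm below the axis; the pin goes between.
- press_pad (a point): Middle of the top of the red press pad on the clamp arm (34 x 22 mm), 100 mm from the hinge axis along the arm and 14 mm above the axis when closed; push or press here. With the arm at angle t it lies in the jig frame at x = 85 - 100 cos t + 14 sin t, y = 0, z = 80 + 100 sin t + 14 cos t mm.
- clip_seat (a point): Middle of the clip's mouth on the clamp arm, 125 mm from the hinge axis along the arm and 15 mm below it when closed; the cross pin's centre lies here when clipped.
- sprung_jaw (a joint): Steel sprung jaw at the arm's free end, rad: 0 shut, positive pushed outwards (away from the hinge), up to 0.6. A spring (0.054 N m + 0.18 N m/rad) shuts it. Its lower face is slanted: pressing the arm down on the pin wedges it open by about 0.12 rad, then it snaps back under the pin; this takes about 5 to 14 N on the pad. The arm stops near 0; once clipped it can rise only about 0.02 rad.
- carrier: Loose grey carrier, 0.46 kg, plate 110 x 80 x 14 mm, a pink dental model fixed on it (top z = 46 mm). Origin under mid-width; plate from x = -60 (rear, push ledge 8 mm thick, 24 mm high) to x = +50 (front, goes into the jig), y = +-40. Steel uprights at x = -40, y = +-26, 74 mm high, hold the pin. Starts 85..105 mm before home, up to 30 mm to the side, turned up to 0.25 rad to the jig.
- cross_pin (a point): Centre of the brass cross pin of the carrier (10 mm diameter, along the carrier's y, 44 mm free length between the uprights), at x = -40 mm, z = 65 mm on the carrier.
- tin: Round steel tin, 69 mm wide, 42 mm high, stands beyond the jig. Origin centre of underside. Not to be disturbed.
- ring: Steel casting ring, 60 mm wide, 55 mm high, stands left of the work, near the front edge. Origin centre of underside. Not to be disturbed.
- waxes: Card box of pink wax sheets, 85 x 60 x 24 mm, lies right of the work, near the front edge. Origin centre of underside. Not to be disturbed.

How it is judged (in metres and radians):
On the way, in this order (a step that is already met when the one before it is completed fails the run):
1. the carrier is fully home in the jig while the clamp arm is still raised (x of carrier in the frame of jig above -0.004 m and angle between the x axis of carrier and the x axis of jig, either way round below 0.07 rad and value of joint clamp_arm above 0.5 rad), for 0.2 s.
2. the clamp is snapped onto the cross pin (distance between clip_seat and cross_pin below 0.006 m and value of joint clamp_arm below 0.03 rad and value of joint sprung_jaw below 0.06 rad), for 0.2 s.
At the end, for the whole second after the job is handed in: The carrier is home in the jig (within 5 mm of the back stop and square to 0.07 rad) and at rest, the clamp arm is down (under 0.03 rad), the sprung jaw has shut again (under 0.06 rad) and the cross pin lies within 6 mm of the middle of the clip's mouth (all of step 2 and x of carrier in the frame of jig between -0.005 and 0.004 m and angle between the x axis of carrier and the x axis of jig, either way round below 0.07 rad and linear speed of carrier below 0.01 m/s); the robot touches nothing.
It fails at once if the carrier is lifted off the worktop (more than 15 mm) or tipped (height (world z) of carrier above 0.015 m or angle between carrier's own z axis and vertical above 0.25 rad).
It fails at once if the tin, the casting ring or the wax box is moved by more than 20 mm (distance of any of tin, ring, waxes from where it was at the start of the episode above 0.02 m).
It also fails if it takes over 64 s, if anything falls off the work surface, if the arm or the gripper's body presses on something with over 40 N, if the wrist force passes 120 N, or if a joint passes its speed limit or range.

## Working session

There is one attempt and no reset: what is moved stays moved. The work goes in short steps, Python scripts to look and compute and a shell command to move; the robot and the scene stay as the last step left them, time stands still between calls to the robot, and variables do not carry over. Pictures are saved under pics/ and viewed, at most 10 in all, crops included, and the job is handed in when it is done.

```bash
ls; mkdir -p pics; python3 - <<'E'
from station import robot
import cv2,numpy as np
for n in ("top","side"):
    c=robot.capture(n); cv2.imwrite(f"pics/{n}0.png",cv2.resize(c["image"][:,:,::-1],(800,600),interpolation=cv2.INTER_CUBIC))
    np.savez(f"{n}.npz",K=c["intrinsics"],R=c["R"],t=c["t"]); print(n,c["intrinsics"],c["R"],c["t"])
o=robot.get_obs();print(o["eef_pos"],o["tcp_rot"],o["time_s"])
E
```

```text
jog.py
pics
station.py
top [[428.8780951    0.         259.99212875]
 [  0.         428.8780951  183.15411269]
 [  0.           0.           1.        ]] [[-0.01002299 -0.99943204 -0.03217367]
 [-0.98778887  0.0148987  -0.15508444]
 [ 0.1554757   0.03022638 -0.98737717]] [ 121.1833769   571.9816209  1090.49027466]
side [[470.9412289    0.         254.16097324]
 [  0.         470.9412289  184.64544909]
 [  0.           0.           1.        ]] [[ 0.96036613 -0.27817961  0.01769204]
 [-0.1521632  -0.57637995 -0.8028901 ]
 [ 0.233545    0.76837638 -0.59586448]] [-535.70706099  197.82222804  936.21101727]
[ 192.6274222  -541.18232149  221.71861873] [-8.49951452e-04  9.85436964e-01  1.70039013e-01  3.74807952e-05] 0.1
```

View pics/top0.png

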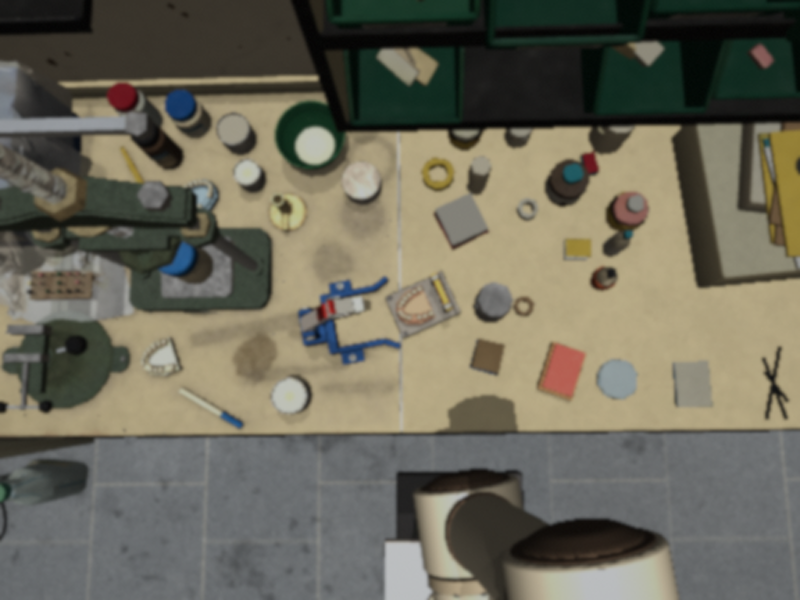

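View pics/side0.png

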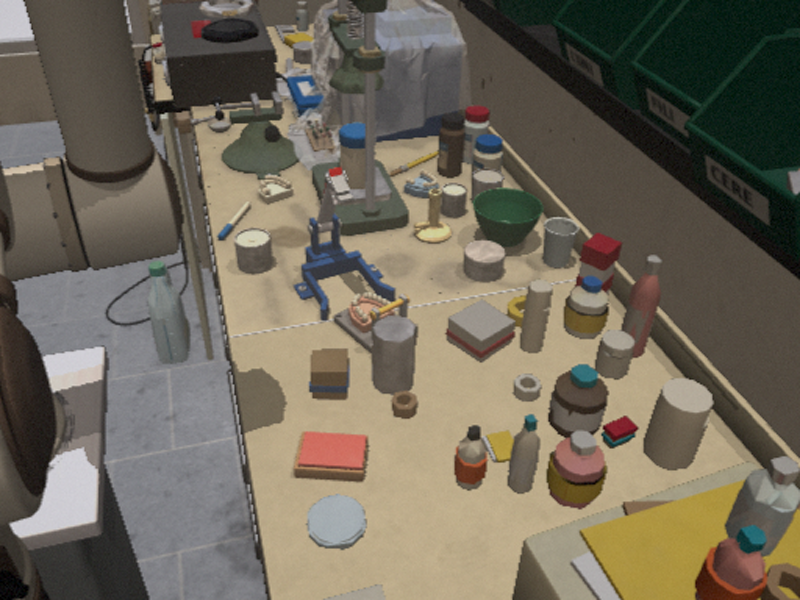

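The top view shows the jig at about (345,322), with its raised arm and red pad at (327,310). The carrier is at (422,303), and a grey cylinder stands just behind it at (493,300). I'll enlarge this area.

```bash
python3 - <<'E'
from station import robot
import cv2,numpy as np
c=robot.capture("top")["image"][:,:,::-1]
cv2.imwrite("pics/top1.png",cv2.resize(c[165:245,185:345],(800,400),interpolation=cv2.INTER_CUBIC))
c=robot.capture("side")["image"][:,:,::-1]
cv2.imwrite("pics/side1.png",cv2.resize(c[130:260,180:310],(780,600)[:1]*2 if 0 else (600,600),interpolation=cv2.INTER_CUBIC))
E
```

```text
(no output)
```

View pics/top1.png

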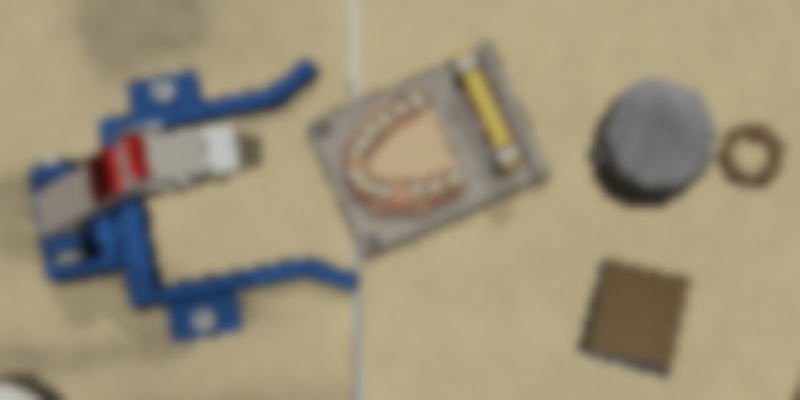

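View pics/side1.png

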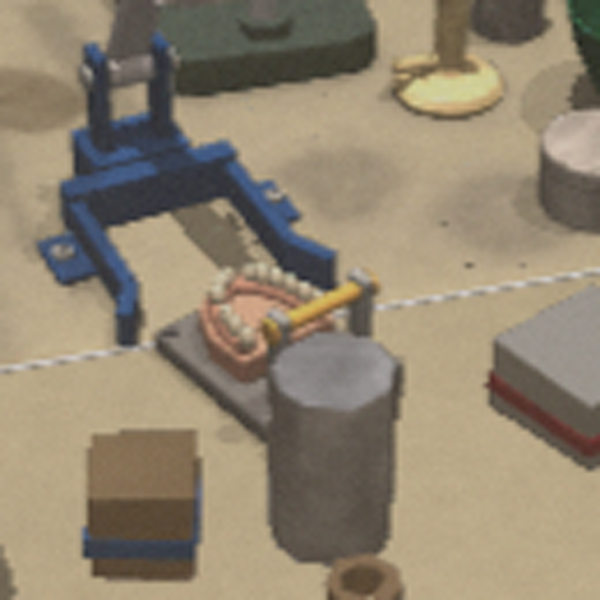

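The top crop gives the carrier corners, pin ends, rails and back stop. The side crop gives the front corner, pin ends and hinge pin ends. I'll fit both poses from these points by least squares.

```bash
cat > h.py <<'E'
import numpy as np
from scipy.optimize import least_squares
C={n:np.load(f"{n}.npz") for n in ("top","side")}
def proj(n,X):
    c=C[n]; p=c["K"]@(c["R"]@np.asarray(X,float)+c["t"]); return p[:2]/p[2]
def px(n,u,v): return np.array([185+u/5-.4,165+v/5-.4] if n=="top" else [180+u*130/600-.4,130+v*130/600-.4])
def W(p,X):
    c,s=np.cos(p[2]),np.sin(p[2]); return np.array([p[0]+c*X[0]-s*X[1],p[1]+s*X[0]+c*X[1],X[2]])
def ray(n,q):
    c=C[n]; d=c["R"].T@np.linalg.solve(c["K"],[*q,1]); return -c["R"].T@c["t"],d
def onplane(n,q,z):
    o,d=ray(n,q); return o+d*(z-o[2])/d[2]
def tri(qt,qs):
    (o1,d1),(o2,d2)=ray("top",qt),ray("side",qs)
    s=np.linalg.lstsq(np.c_[d1,-d2],o2-o1,rcond=None)[0]; a,b=o1+s[0]*d1,o2+s[1]*d2
    return (a+b)/2,np.linalg.norm(a-b)
def fit(obs,p0):
    f=lambda p:np.concatenate([proj(n,W(p,X))-px(n,u,v) for n,X,u,v in obs])
    r=least_squares(f,p0,loss="soft_l1"); return r.x,r.fun.reshape(-1,2).round(1)
E
python3 - <<'E'
from h import *
car=[("top",(50,-40,14),312,130),("top",(50,40,14),362,257),("top",(-60,-40,24),490,42),("top",(-60,40,24),548,180),
("top",(-40,-22,70),468,68),("top",(-40,22,70),508,155),("side",(50,40,14),158,335),("side",(-40,22,65),277,328),("side",(-40,-22,65),358,290)]
print(*fit(car,[480,0,1.4]))
jig=[("top",(-30,42,24),300,265),("top",(-30,-42,24),268,100),("top",(50,42,24),160,287),("side",(85,15,80),87,72),("side",(85,-15,80),172,62),("side",(-30,42,24),120,290)]
print(*fit(jig,[480,100,1.4]))
print(tri(px("top",468,68),px("side",358,290)),tri(px("top",508,155),px("side",277,328)))
print("cyl",tri(px("top",660,130),px("side",335,365)),onplane("top",px("top",620,190),0))
E
```

```text
[544.08460011  92.80553231  52.22658139] [[-1.3 -1.2]
 [ 0.1  0.4]
 [ 0.2  0. ]
 [ 0.5 -0.6]
 [ 0.7  0.9]
 [-0.6 -1. ]
 [-1.6 -0.6]
 [ 1.1  0.1]
 [-1.2  1.1]]
[521.92031659 193.41521266   1.73657955] [[-0.  -0.4]
 [ 1.1  2. ]
 [-1.5  0.5]
 [ 2.5  0.8]
 [-5.   0.4]
 [ 2.6 -2. ]]
(array([582.76840612,  65.78700272,  66.38441846]), np.float64(0.15490716794460832)) (array([536.2750731 ,  45.95408301,  67.05990748]), np.float64(0.717948326292071))
cyl (array([543.45866893, -29.19038092, 102.11098856]), np.float64(0.5154931719295329)) [525.01906158 -16.87530698   0.        ]
```

Carrier is at about (544, 93) with yaw 1.96. The pin measures z≈66, agreeing with the nominal 65. The jig is near (522, 193), and the cylinder's top is at about z 102. Next I'll move above the work for a wrist view.

```bash
cat >> h.py <<'E'
from scipy.spatial.transform import Rotation as Ro
def plan(target,axes_y_ang,n,tilt=0):
    """rows (tool axes) to a target TCP; tool down, its y axis at angle axes_y_ang, tilted by tilt about tool y"""
    from station import robot
    o=robot.get_obs(); q=o["tcp_rot"]; R=Ro.from_quat([*q[1:],q[0]])
    a=axes_y_ang; y=np.array([np.cos(a),np.sin(a),0]); z=np.array([0,0,-1.]); x=np.cross(y,z)
    T=Ro.from_matrix(np.c_[x,y,z])*Ro.from_rotvec([0,tilt,0])
    w=(R.inv()*T).as_rotvec()/n; d=(np.array(target)-o["eef_pos"])/n
    print("t",o["time_s"],"pos",o["eef_pos"].round(1),"force",np.round(o["force"],1))
    for i in range(n):
        Ri=R*Ro.from_rotvec(w*i); print(np.r_[Ri.inv().apply(d).round(1),w.round(3)].tolist())
E
python3 -c "
from h import *
plan([530,110,290],0.39,13)"
```

```text
t 0.2 pos [ 192.6 -541.4  222. ] force [-0.6 -0.3 -0.3]
[41.2, -38.5, -5.2, -0.0, -0.0, -0.125]
[45.7, -33.1, -5.2, -0.0, -0.0, -0.125]
[49.5, -27.2, -5.2, -0.0, -0.0, -0.125]
[52.5, -20.8, -5.2, -0.0, -0.0, -0.125]
[54.6, -14.1, -5.2, -0.0, -0.0, -0.125]
[56.0, -7.2, -5.2, -0.0, -0.0, -0.125]
[56.4, -0.2, -5.2, -0.0, -0.0, -0.125]
[56.0, 6.8, -5.2, -0.0, -0.0, -0.125]
[54.7, 13.7, -5.2, -0.0, -0.0, -0.125]
[52.6, 20.4, -5.2, -0.0, -0.0, -0.125]
[49.7, 26.8, -5.2, -0.0, -0.0, -0.125]
[46.0, 32.7, -5.2, -0.0, -0.0, -0.125]
[41.5, 38.2, -5.2, -0.0, -0.0, -0.125]
```

Units first: shifts go in shares of 62.5 mm and turns go in shares of pi/2 rad. So 54 mm is 0.864, 52 mm is 0.832, -0.125 rad / 1.5708 = -0.0796.

```bash
echo '[0.656,-0.608,-0.128,0,0,-0.0796,92,0.736,-0.528,-0.128,0,0,-0.0796,92,0.784,-0.432,-0.128,0,0,-0.0796,92,0.832,-0.336,-0.128,0,0,-0.0796,92,0.864,-0.224,-0.128,0,0,-0.0796,92]' > mv.in && python3 jog.py mv.in
echo '[0.896,-0.112,-0.128,0,0,-0.0796,92,0.896,0,-0.128,0,0,-0.0796,92,0.896,0.112,-0.128,0,0,-0.0796,92,0.88,0.224,0,0,0,-0.0796,92,0.848,0.32,0,0,0,-0.0796,92]' > mv.in && python3 jog.py mv.in
echo '[0.8,0.432,0,0,0,-0.0796,92,0.736,0.528,0,0,0,-0.0796,92,0.656,0.608,0,0,0,-0.0796,92,0,0,0,0,0,0,92]' > mv.in && python3 jog.py mv.in
python3 - <<'E'
from h import *
from station import robot
import cv2
o=robot.get_obs();c=robot.capture("wrist")
np.savez("w1.npz",K=c["intrinsics"],T=c["T_tool_cam"],p=o["eef_pos"],q=o["tcp_rot"])
cv2.imwrite("pics/w1.png",cv2.resize(c["image"][:,:,::-1],(800,600),interpolation=cv2.INTER_CUBIC))
print(o["eef_pos"],o["tcp_rot"],c["T_tool_cam"])
E
```

```text
time_s: 0.82
eef_pos: [321.8, -290.9, 262.8]
tcp_rot: [0.0, 0.885, 0.466, 0.0]
force: [1.1, -0.3, -0.1]
opening: 91.7
grasp_force: 0.0
time_s: 1.45
eef_pos: [451.3, -40.0, 286.8]
tcp_rot: [0.0, 0.698, 0.716, 0.0]
force: [0.8, -0.8, 1.4]
opening: 91.7
grasp_force: 0.0
time_s: 1.95
eef_pos: [528.6, 111.7, 285.7]
tcp_rot: [-0.001, 0.552, 0.834, -0.0]
force: [-0.5, 0.1, -0.0]
opening: 92.1
grasp_force: 0.0
[528.55523759 111.69963794 285.72548774] [-7.57325874e-04  5.51981640e-01  8.33855910e-01 -1.32647638e-04] [[ 3.41850207e-04 -9.70341997e-01 -2.41735996e-01  6.88781740e+01]
 [ 9.99999881e-01  4.15697487e-04 -2.54486567e-04 -2.17354818e+00]
 [ 3.47428050e-04 -2.41735880e-01  9.70342024e-01 -1.61601202e+02]
 [ 0.00000000e+00  0.00000000e+00  0.00000000e+00  1.00000000e+00]]
```

View pics/w1.png

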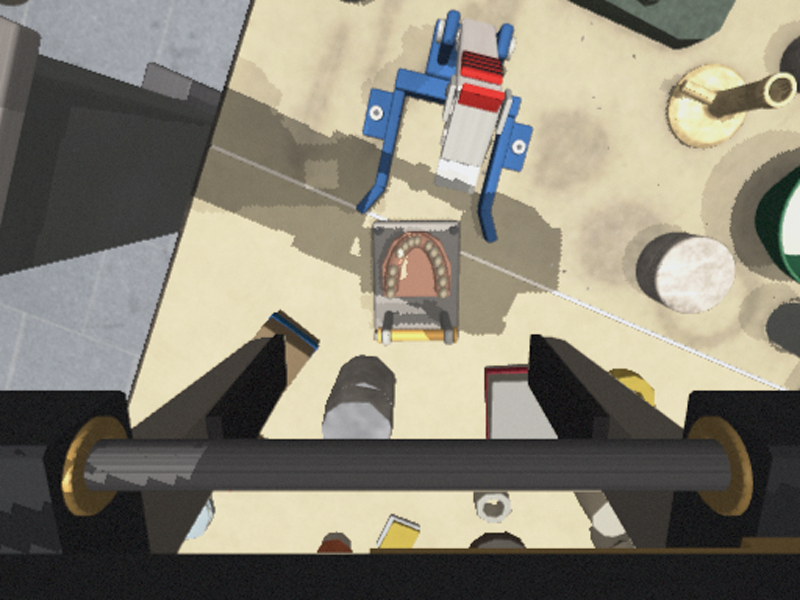

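The wrist view has the carrier square to the tool, with front corners at (374,222) and (460,222) and pin ends at (386,337) and (450,336). The jig's bolts at (376,113) and (519,147) show it turned about 0.23 rad from the carrier. I'll enlarge the jig.

```bash
python3 - <<'E'
import cv2
from station import robot
c=robot.capture("wrist")["image"][:,:,::-1]
cv2.imwrite("pics/w2.png",cv2.resize(c[0:225,210:360],(400,600),interpolation=cv2.INTER_CUBIC))
E
```

```text
(no output)
```

View pics/w2.png

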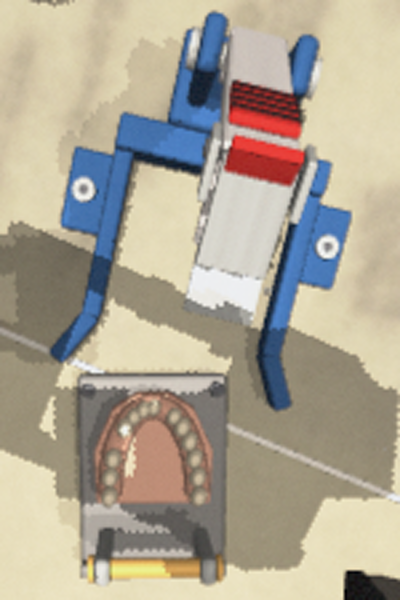

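```bash
cat >> h.py <<'E'
def wray(f,q):
    c=np.load(f); R=Ro.from_quat([*c["q"][1:],c["q"][0]]).as_matrix(); T=c["T"]
    return c["p"]+R@T[:3,3], R@T[:3,:3]@np.linalg.solve(c["K"],[*q,1])
def wproj(f,X):
    c=np.load(f); R=Ro.from_quat([*c["q"][1:],c["q"][0]]).as_matrix(); T=c["T"]
    p=c["K"]@(T[:3,:3].T@(R.T@(np.asarray(X)-c["p"])-T[:3,3])); return p[:2]/p[2]
def wplane(f,q,z):
    o,d=wray(f,q); return o+d*(z-o[2])/d[2]
E
python3 - <<'E'
from h import *
P=lambda u,v:np.array([210+u/2.667-.3,v/2.667-.3])
car=[((50,40,14),80,377),((50,-40,14),225,376),((-40,22,65),110,570),((-40,-22,65),203,569)]
f=lambda p:np.concatenate([wproj("w1.npz",W(p,X))-P(u,v) for X,u,v in car])
r=least_squares(f,[544,93,1.96]);print(r.x,r.fun.round(1))
def g(p):
    xb,yb,xf,yf,yh=p[3:]
    L=[((xb,yb,6),84,188),((xb,-yb,6),328,246),((xf,yf,24),55,357),((xf,-yf,24),282,408),((-30,42,24),103,312),((-30,-42,24),262,355),((50,42,24),130,150),((85,yh,80),190,45),((85,-yh,80),318,75)]
    return np.concatenate([wproj("w1.npz",W(p,X))-P(u,v) for X,u,v in L])
r=least_squares(g,[522,193,1.73,20,60,-55,63,20],loss="soft_l1");print(r.x.round(3),r.fun.round(1).reshape(-1,2).tolist())
J=r.x[:3]
# clamp angle from white-end / pad: pad centre top
for t in np.arange(.95,1.25,.05):
    X=(85-100*np.cos(t)+14*np.sin(t),0,80+100*np.sin(t)+14*np.cos(t)); q=wproj("w1.npz",W(J,X)); 
    X2=(85-131*np.cos(t)+5*np.sin(t),0,80+131*np.sin(t)+5*np.cos(t)); q2=wproj("w1.npz",W(J,X2)); print(round(t,2),((q[0]-210)*2.667).round(),(q[1]*2.667).round(),((q2[0]-210)*2.667).round(),(q2[1]*2.667).round())
E
```

```text
[543.22677338  96.14656715   1.98602418] [-1.2  0.1  1.4 -0.3  0.6  0.1 -0.8  0.1]
[522.17  197.18    1.751  29.676  64.353 -55.039  60.062  26.914] [[-0.2, -0.1], [-0.2, -0.0], [0.3, -0.0], [0.2, 0.1], [-0.9, 1.5], [-0.3, -0.8], [1.9, -0.0], [0.0, -0.4], [-0.1, 0.2]]
0.95 256.0 137.0 243.0 213.0
1.0 260.0 120.0 250.0 193.0
1.05 265.0 103.0 256.0 171.0
1.1 270.0 85.0 263.0 147.0
1.15 275.0 67.0 270.0 123.0
1.2 280.0 48.0 277.0 98.0
1.25 285.0 29.0 284.0 71.0
```

```bash
python3 -c "
from h import *
plan([559.3,57,52],0.404,5)"
```

```text
t 2.05 pos [528.  108.8 286.2] force [-0.8  0.6 -0.2]
[-12.0, 1.8, 46.8, -0.0, 0.0, -0.002]
[-12.0, 1.8, 46.8, -0.0, 0.0, -0.002]
[-12.0, 1.8, 46.8, -0.0, 0.0, -0.002]
[-12.0, 1.7, 46.8, -0.0, 0.0, -0.002]
[-12.0, 1.7, 46.8, -0.0, 0.0, -0.002]
```

Converted, 54 mm is 0.864, 50 mm is 0.8, -0.01 rad / 1.5708 = -0.0064.

```bash
echo '[-0.48,0.08,0.48,0,0,-0.0064,92,-0.48,0.064,0.8,0,0,0,92,0,0,0.864,0,0,0,92,0,0,0.8,0,0,0,92,0,0,0.48,0,0,0,92]' > mv.in && python3 jog.py mv.in 10; echo '[0,0,0.288,0,0,0,92,0,0,0,0,0,0,92]' > mv.in && python3 jog.py mv.in; python3 -c "
from h import *
plan([559.5,56,52],0.404,1)"
```

```text
time_s: 2.68
eef_pos: [557.8, 55.4, 70.0]
tcp_rot: [-0.002, 0.551, 0.834, -0.001]
force: [-0.2, -0.8, 0.6]
opening: 91.7
grasp_force: 0.0
time_s: 2.92
eef_pos: [559.2, 56.3, 54.0]
tcp_rot: [-0.001, 0.551, 0.835, -0.0]
force: [0.3, 0.2, -0.3]
opening: 91.7
grasp_force: 0.0
t 2.925 pos [559.2  56.3  54. ] force [ 0.3  0.2 -0.3]
[-0.4, 0.2, 2.0, -0.002, -0.001, 0.001]
```

Now I'll grip the uprights.

```bash
echo '[0,0,0,0,0,0,56,0,0,0,0,0,0,56,0,0,0,0,0,0,56,0,0,0,0,0,0,56,0,0,0,0,0,0,56]' > mv.in && python3 jog.py mv.in 15;echo '[0,0,0,0,0,0,56,0,0,0,0,0,0,56]' > mv.in && python3 jog.py mv.in 15; python3 - <<'E'
from h import *
from station import robot
import cv2
o=robot.get_obs();c=robot.capture("wrist")
np.savez("w3.npz",K=c["intrinsics"],T=c["T_tool_cam"],p=o["eef_pos"],q=o["tcp_rot"])
cv2.imwrite("pics/w3.png",cv2.resize(c["image"][:,:,::-1],(800,600),interpolation=cv2.INTER_CUBIC))
E
```

```text
time_s: 3.55
eef_pos: [560.7, 56.9, 55.7]
tcp_rot: [0.001, 0.55, 0.835, 0.0]
force: [-0.7, 0.0, 5.7]
opening: 66.1
grasp_force: 15.0
time_s: 3.8
eef_pos: [560.7, 56.9, 55.7]
tcp_rot: [0.001, 0.55, 0.835, 0.0]
force: [-0.7, -0.2, 5.9]
opening: 65.6
grasp_force: 15.0
```

View pics/w3.png

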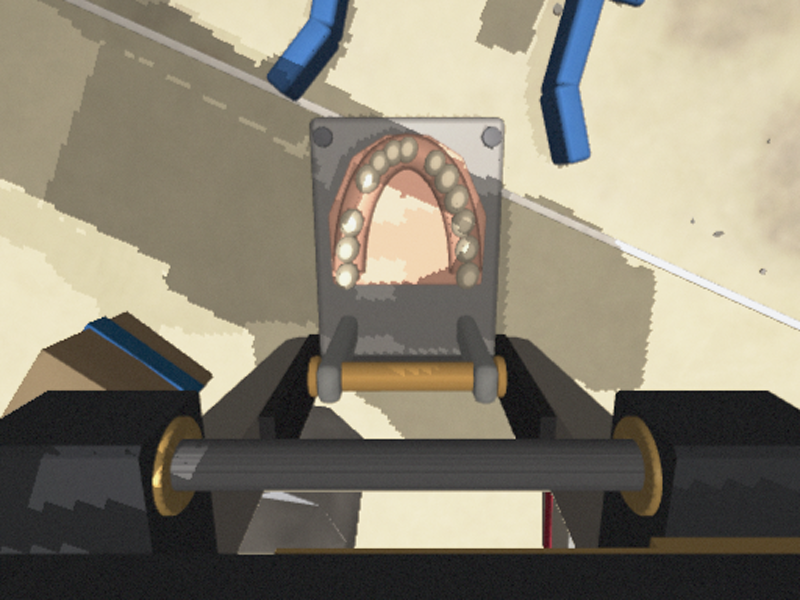

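The fingers hold the pin heads at (312,377) and (500,377), and the carrier is square to the tool. The flare tips at (280,88) and (575,158) give the jig relative to the carrier.

```bash
python3 - <<'E'
from h import *
P=lambda u,v:np.array([u/1.5625-.2,v/1.5625-.2])
car=[((50,40,14),310,118),((50,-40,14),503,118),((-40,22,65),337,377),((-40,-22,65),478,377)]
f=lambda p:np.concatenate([wproj("w3.npz",W(p,X))-P(u,v) for X,u,v in car])
r=least_squares(f,[544,93,1.96]);print(r.x,r.fun.round(1)); c=r.x
a,b=wplane("w3.npz",P(280,88),24),wplane("w3.npz",P(575,158),24)
d=a-b; print(a,b,np.linalg.norm(d)); yaw=np.arctan2(d[1],d[0])-np.pi/2; yaw=yaw%(2*np.pi); m=(a+b)/2
J=np.r_[m[:2]+55*np.array([np.cos(yaw),np.sin(yaw)]),yaw]; print("jig",J)
ax=np.array([np.cos(yaw),np.sin(yaw)]);ay=np.array([-ax[1],ax[0]]);e=c[:2]-J[:2];print("car in jig",e@ax,e@ay,c[2]-yaw)
from station import robot
print(robot.get_obs()["eef_pos"])
for s in (-70,-30): 
  T=J[:2]+ax*(s-40); print(s,T)
  plan([*T,55.7],J[2]-np.pi/2,3)
E
```

```text
[542.2909311   94.17739611   1.97976665] [-2.  -0.4  2.2 -0.7  4.   0.6 -4.2  0.4]
[475.05516897 129.68225505  24.        ] [588.88340174 151.14289992  24.        ] 115.83361280026355
jig [521.77936345 194.46038495   1.75714427]
car in jig -102.34703536268725 -1.5768988083602118 0.22262237657908557
[560.70899316  56.94117492  55.70285752]
-70 [542.15920726  86.36477002]
t 3.85 pos [560.7  56.9  55.7] force [-0.9  0.1  6.3]
[11.5, -1.8, -0.0, 0.0, 0.0, 0.073]
[11.3, -2.6, -0.0, 0.0, 0.0, 0.073]
[11.1, -3.5, -0.0, 0.0, 0.0, 0.073]
-30 [534.74835497 125.67226636]
t 3.85 pos [560.7  56.9  55.7] force [-0.9  0.1  6.3]
[24.5, 1.1, -0.0, 0.0, 0.0, 0.073]
[24.5, -0.7, -0.0, 0.0, 0.0, 0.073]
[24.4, -2.5, -0.0, 0.0, 0.0, 0.073]
```

Converted, 7 mm is 0.112, -2 mm is -0.032, 0.045 rad / 1.5708 = 0.0286.

```bash
echo '[0.112,-0.016,0,0,0,0.0286,56,0.112,-0.0208,0,0,0,0.0286,56,0.112,-0.0272,0,0,0,0.0286,56,0.112,-0.032,0,0,0,0.0286,56,0.112,-0.032,0,0,0,0.0286,56]' > mv.in && python3 jog.py mv.in 20; echo '[0,0,0,0,0,0,56]' > mv.in && python3 jog.py mv.in ; python3 -c "
from h import *
J=np.array([521.9,194,1.752]);ax=np.array([np.cos(J[2]),np.sin(J[2])])
plan([*(J[:2]+ax*(-70)),55.7],J[2]-np.pi/2,1)"
```

```text
time_s: 4.47
eef_pos: [542.8, 86.6, 55.7]
tcp_rot: [0.002, 0.641, 0.768, -0.0]
force: [0.9, -4.5, 3.7]
opening: 65.2
grasp_force: 20.0
time_s: 4.6
eef_pos: [542.5, 87.5, 55.7]
tcp_rot: [0.001, 0.64, 0.768, 0.0]
force: [0.6, -1.9, 6.3]
opening: 65.6
grasp_force: 20.0
t 4.6 pos [542.5  87.5  55.7] force [ 0.6 -1.9  6.3]
[38.5, -1.1, -0.0, 0.002, 0.001, 0.0]
```

Converted, 8 mm is 0.128, 6 mm is 0.096.

```bash
echo '[0.096,0,0,0,0,0,56,0.128,-0.0048,0,0,0,0,56,0.128,-0.0048,0,0,0,0,56,0.128,-0.0048,0,0,0,0,56,0.128,-0.0032,0,0,0,0,56]' > mv.in && python3 jog.py mv.in; echo '[0,0,0,0,0,0,56]' > mv.in && python3 jog.py mv.in ;python3 - <<'E'
from h import *
from station import robot
import cv2
o=robot.get_obs();c=robot.capture("wrist")
np.savez("w4.npz",K=c["intrinsics"],T=c["T_tool_cam"],p=o["eef_pos"],q=o["tcp_rot"])
cv2.imwrite("pics/w4.png",cv2.resize(c["image"][:,:,::-1],(800,600),interpolation=cv2.INTER_CUBIC))
E
```

```text
time_s: 5.22
eef_pos: [535.1, 124.0, 55.7]
tcp_rot: [0.002, 0.64, 0.769, 0.0]
force: [1.3, -5.0, 4.6]
opening: 65.9
grasp_force: 20.0
time_s: 5.35
eef_pos: [535.0, 124.8, 55.7]
tcp_rot: [0.001, 0.64, 0.769, 0.001]
force: [2.2, -1.8, 6.7]
opening: 65.5
grasp_force: 20.0
```

View pics/w4.png

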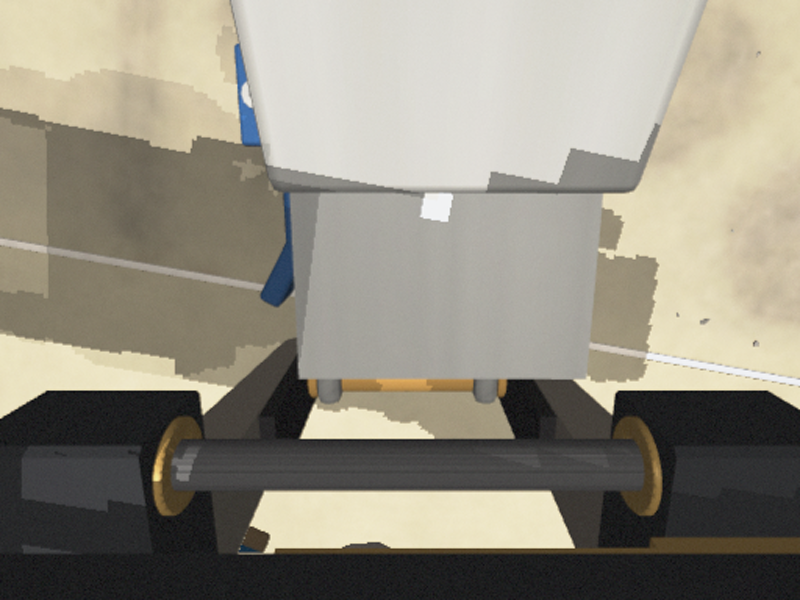

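The raised clamp arm's end at (440,190) is close to the wrist camera. I'll loosen the grip, tilt the tool back 0.4 rad about the pin, and grip again.

Converted, 2 mm is 0.032, 1.5 mm is 0.024, 0.14 rad / 1.5708 = 0.0891.

```bash
echo '[0,0,0,0,0,0,78,0,0,0,0,0,0,78,0.032,0,0,0,0.0828,0,78,0.024,0,0,0,0.0828,0,78,0.024,0,0,0,0.0891,0,78]' > mv.in && python3 jog.py mv.in; echo '[0,0,0,0,0,0,78,0,0,0,0,0,0,56,0,0,0,0,0,0,56,0,0,0,0,0,0,56,0,0,0,0,0,0,56]' > mv.in && python3 jog.py mv.in;python3 -c "
from h import *
J=np.array([521.9,194,1.752]);ax=np.array([np.cos(J[2]),np.sin(J[2])])
plan([*(J[:2]+ax*(-36)),56.4],J[2]-np.pi/2,1,0.4)"
```

```text
time_s: 6.02
eef_pos: [532.6, 130.4, 55.4]
tcp_rot: [-0.154, 0.627, 0.753, 0.129]
force: [-0.3, -0.9, -0.7]
opening: 77.9
grasp_force: 0.0
time_s: 6.65
eef_pos: [533.1, 130.4, 55.4]
tcp_rot: [-0.152, 0.627, 0.753, 0.128]
force: [3.1, 0.5, -2.0]
opening: 65.6
grasp_force: 20.0
t 6.65 pos [533.1 130.4  55.4] force [ 3.1  0.5 -2. ]
[26.7, 0.4, 10.3, 0.001, 0.001, 0.0]
```

Converted, 4.6 mm is 0.0736, 1.9 mm is 0.0304.

```bash
echo '[0.0736,0,0.0304,0,0,0,56,0.0736,0,0.0304,0,0,0,56,0.0736,0,0.0304,0,0,0,56,0.0736,0,0.0304,0,0,0,56]' > mv.in && python3 jog.py mv.in;echo '[0.0448,0,0.0176,0,0,0,56,0.0448,0,0.0176,0,0,0,56]' > mv.in && python3 jog.py mv.in; echo '[0.0144,0,0.0064,0,0,0,56]' > mv.in && python3 jog.py mv.in
```

```text
time_s: 7.15
eef_pos: [529.8, 149.1, 55.7]
tcp_rot: [-0.151, 0.628, 0.753, 0.127]
force: [4.2, -3.6, -0.8]
opening: 66.0
grasp_force: 20.0
time_s: 7.4
eef_pos: [528.8, 155.0, 55.9]
tcp_rot: [-0.151, 0.628, 0.753, 0.127]
force: [4.1, -3.5, -1.2]
opening: 65.6
grasp_force: 20.0
time_s: 7.52
eef_pos: [528.6, 156.0, 55.9]
tcp_rot: [-0.151, 0.627, 0.753, 0.127]
force: [4.1, -4.1, -0.4]
opening: 65.7
grasp_force: 20.0
```

Converted, 0.9 mm is 0.0144, 0.4 mm is 0.0064.

```bash
for i in 1 2; do echo '[0.0144,0,0.0064,0,0,0,56]' > mv.in && python3 jog.py mv.in | egrep "eef|force"; done; echo '[0.0144,0,0.0064,0,0,0,56]' > mv.in && python3 jog.py mv.in| egrep "eef|force";echo '[0.0144,0,0.0064,0,0,0,56]' > mv.in && python3 jog.py mv.in| egrep "eef|force"
```

```text
eef_pos: [528.4, 156.9, 55.8]
force: [4.6, -3.8, -0.5]
grasp_force: 20.0
eef_pos: [528.3, 157.8, 55.8]
force: [3.9, -4.3, -0.3]
grasp_force: 20.0
eef_pos: [528.1, 158.8, 55.8]
force: [3.2, -4.1, -0.2]
grasp_force: 20.0
eef_pos: [528.1, 159.3, 55.8]
force: [3.9, -7.8, 1.1]
grasp_force: 20.0
```

Converted, 0.9 mm is 0.0144, 0.4 mm is 0.0064.

```bash
for i in 1; do echo '[0.0144,0,0.0064,0,0,0,56]' > mv.in && python3 jog.py mv.in | egrep "eef|force"; done; echo '[0.0144,0,0.0064,0,0,0,56]' > mv.in && python3 jog.py mv.in| egrep "eef|force"
```

```text
eef_pos: [528.0, 159.4, 55.9]
force: [2.0, -11.3, 4.4]
grasp_force: 20.0
eef_pos: [528.1, 159.5, 56.1]
force: [2.4, -14.6, 6.5]
grasp_force: 20.0
```

Home: the force rose to 14 N with the pose stalled at y≈159.4. Now I'll release, back out, and check how much room there is to the drill press.

Converted, -1.2 mm is -0.0192, -0.5 mm is -0.008.

```bash
echo '[-0.0192,0,-0.008,0,0,0,56,0,0,0,0,0,0,92,0,0,0,0,0,0,92,0,0,0,0,0,0,92]' > mv.in && python3 jog.py mv.in;echo '[0,0,-0.32,0,0,0,92,0,0,-0.64,0,0,0,92,0,0,-0.8,0,0,0,60,0,0,-0.8,0,-0.0637,0,0,0,0,-0.8,0,-0.0955,0,0]' > mv.in && python3 jog.py mv.in 
echo '[0,0,-0.32,0,-0.0955,0,0,0,0,0,0,0,0,0,0,0,0,0,0,0,0]' > mv.in && python3 jog.py mv.in 
python3 - <<'E'
from h import *
import cv2
from station import robot
q=lambda u,v:(u*.64,v*.64)
for z in (150,250,350): print(z,onplane("top",q(195,225),z).round(),onplane("top",q(262,265),z).round(), onplane("top",q(140,120),z).round())
o=robot.get_obs();print(o["joint_positions"],o["eef_pos"])
c=robot.capture("top")["image"][:,:,::-1]; d=robot.capture("side")["image"][:,:,::-1]
a=cv2.resize(c[100:260,80:300],(550,400),interpolation=cv2.INTER_CUBIC); b=cv2.resize(d[0:200,150:275],(250,400),interpolation=cv2.INTER_CUBIC)
cv2.imwrite("pics/m1.png",np.hstack([a,b]))
E
```

```text
time_s: 8.78
eef_pos: [526.2, 161.4, 55.1]
tcp_rot: [-0.153, 0.627, 0.753, 0.127]
force: [-0.4, -0.1, 0.5]
opening: 91.5
grasp_force: 0.0
time_s: 9.4
eef_pos: [540.6, 83.5, 251.6]
tcp_rot: [-0.056, 0.64, 0.765, 0.046]
force: [0.4, 0.2, 0.7]
opening: 63.6
grasp_force: 0.0
time_s: 9.78
eef_pos: [540.4, 82.3, 268.3]
tcp_rot: [-0.002, 0.64, 0.768, -0.0]
force: [-0.6, -0.4, -0.4]
opening: 33.9
grasp_force: 0.0
150 [660. 444. 150.] [594. 335. 150.] [837. 541. 150.]
250 [634. 408. 250.] [575. 310. 250.] [794. 496. 250.]
350 [608. 372. 350.] [555. 285. 350.] [751. 450. 350.]
[-0.07122345  0.05967723  1.61377116  0.00207168  1.47218071 -0.25273948] [540.43204372  82.29729574 268.27709381]
```

View pics/m1.png

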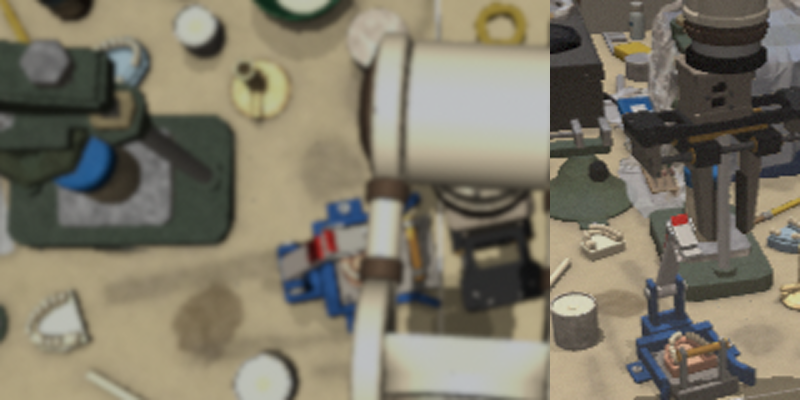

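The carrier is home and the arm is still raised. I'll triangulate the drill press lever to check clearance.

```bash
python3 - <<'E'
from h import *
J=np.array([521.9,194,1.752])
for X in ((60,0,260),(70,-94,260),(94,-94,260),(126,0,330)): 
    w=W(J,X); print(X,w.round(),(proj("top",w)/.64).round(),(proj("side",w)/.64).round())
for z in (150,200,250,300,350,400): print(z,(proj("side",onplane("top",(258*.64,264*.64),z))/.64).round(),onplane("top",(258*.64,264*.64),z).round(), (proj("side",onplane("top",(195*.64,220*.64),z))/.64).round())
plan([*W(J,(70,0,0))[:2],290],J[2]-np.pi/2,3,0.3)
E
```

```text
(60, 0, 260) [511. 253. 260.] [301. 308.] [323. 131.]
(70, -94, 260) [602. 280. 260.] [282. 244.] [377. 118.]
(94, -94, 260) [597. 303. 260.] [266. 248.] [370. 112.]
(126, 0, 330) [499. 318. 330.] [239. 312.] [304.  70.]
150 [364. 165.] [596. 342. 150.] [389. 135.]
200 [360. 141.] [586. 329. 200.] [385. 114.]
250 [355. 116.] [576. 316. 250.] [380.  91.]
300 [351.  89.] [566. 303. 300.] [375.  66.]
350 [346.  60.] [557. 290. 350.] [370.  40.]
400 [340.  29.] [547. 278. 400.] [364.  11.]
t 9.875 pos [540.5  81.5 267.9] force [-0.2  0.   0.6]
[61.3, 0.6, -7.2, -0.001, 0.099, -0.001]
[61.8, 0.6, -1.1, -0.001, 0.099, -0.001]
[61.6, 0.6, 5.0, -0.001, 0.099, -0.001]
```

```bash
python3 - <<'E'
import cv2
s=cv2.imread("pics/side0.png"); cv2.imwrite("pics/m2.png",cv2.resize(s[0:260,250:470],(660,600)))
E
```

```text
(no output)
```

View pics/m2.png

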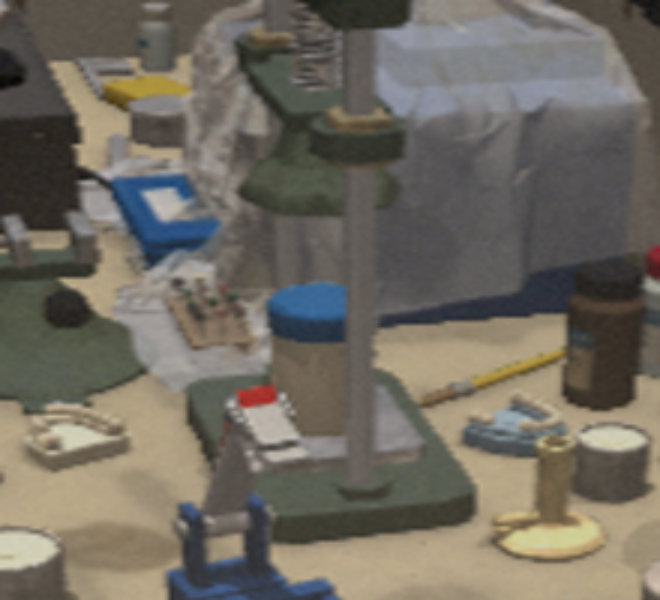

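What I took for a lever is the press column, standing near (618,370), so it's clear. I'll move over behind the raised pad.

Units first: shifts go in shares of 62.5 mm and turns go in shares of pi/2 rad. So 60 mm is 0.96, 40 mm is 0.64.

```bash
echo '[0.64,0,-0.32,0,0,0,0,0.96,0.008,0,0,0,0,0,0.96,0.008,0,0,0,0,0,0.576,0.008,0,0,0,0,0,0,0,0.64,0,0,0,0]' > mv.in && python3 jog.py mv.in; echo '[0,0,0.64,0,0,0,0,0,0,0.384,0,0,0,0,0,0,0,0,0,0,0]' > mv.in && python3 jog.py mv.in; python3 -c "
from h import *
J=np.array([521.9,194,1.752])
plan([*W(J,(62,0,0))[:2],178],J[2]-np.pi/2,1)"
```

```text
time_s: 10.5
eef_pos: [508.7, 277.4, 251.5]
tcp_rot: [0.001, 0.639, 0.769, 0.002]
force: [1.3, -1.0, -0.6]
opening: 0.3
grasp_force: 0.0
time_s: 10.88
eef_pos: [505.6, 273.8, 182.5]
tcp_rot: [-0.002, 0.641, 0.768, -0.003]
force: [0.1, -0.9, -0.8]
opening: 0.1
grasp_force: 0.0
t 10.875 pos [505.6 273.8 182.5] force [ 0.1 -0.9 -0.8]
[-19.4, 1.7, 4.5, -0.008, 0.0, -0.002]
```

Converted, -8 mm is -0.128, -6 mm is -0.096.

```bash
echo '[-0.128,0.016,0,0,0,0,0,-0.128,0.0112,0.008,0,0,0,0,-0.096,0,0.008,0,0,0,0,-0.096,0,0.04,0,0,0,0]' > mv.in && python3 jog.py mv.in; echo '[-0.128,0,0.064,0,0,0,0,-0.096,0,0.064,0,0,0,0,-0.096,0,0.072,0,0,0,0]' > mv.in && python3 jog.py mv.in; python3 -c "
from h import *
J=np.array([521.9,194,1.752])
plan([*W(J,(0,0,0))[:2],166],J[2]-np.pi/2,1)"
```

```text
time_s: 11.38
eef_pos: [514.9, 247.6, 183.5]
tcp_rot: [0.0, 0.64, 0.768, 0.001]
force: [0.2, 0.1, 0.5]
opening: 0.3
grasp_force: 0.4
time_s: 11.75
eef_pos: [517.9, 227.8, 169.9]
tcp_rot: [-0.0, 0.64, 0.768, -0.0]
force: [0.6, 0.3, -0.1]
opening: 0.6
grasp_force: 0.3
t 11.75 pos [517.9 227.8 169.9] force [ 0.6  0.3 -0.1]
[-34.0, -2.2, 3.9, -0.0, 0.0, -0.0]
```

Converted, -7 mm is -0.112, -6 mm is -0.096.

```bash
echo '[-0.112,-0.016,0.112,0,0,0,0,-0.096,-0.016,0.112,0,0,0,0,-0.096,0,0.112,0,0,0,0]' > mv.in && python3 jog.py mv.in; echo '[-0.08,0,0.112,0,0,0,0,-0.064,0,0.112,0,0,0,0]' > mv.in && python3 jog.py mv.in; python3 - <<'E'
from station import robot
import cv2
d=robot.capture("side")["image"][:,:,::-1]
cv2.imwrite("pics/s5.png",cv2.resize(d[60:240,160:310],(500,600),interpolation=cv2.INTER_CUBIC))
E
```

```text
time_s: 12.12
eef_pos: [519.1, 208.8, 148.6]
tcp_rot: [-0.0, 0.64, 0.768, -0.0]
force: [-0.2, 0.1, 0.2]
opening: 0.6
grasp_force: 0.2
time_s: 12.38
eef_pos: [520.9, 200.0, 134.7]
tcp_rot: [-0.0, 0.64, 0.768, -0.0]
force: [-0.4, -0.2, 0.8]
opening: 0.4
grasp_force: 0.2
```

View pics/s5.png

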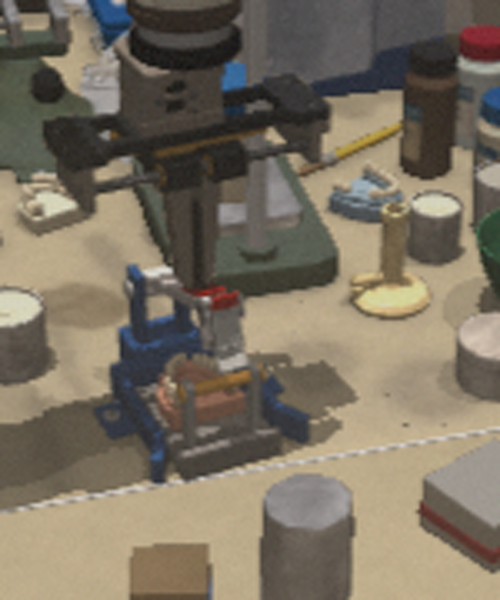

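```bash
python3 - <<'E'
from h import *
from station import robot
o=robot.get_obs(); J=np.array([521.9,194,1.752])
s=lambda w:((proj("side",w)-[160,60])*3.333).round()
p=o["eef_pos"]; print(p,o["force"],"tip",s(p-[0,0,8]))
print("hinge",s(W(J,(85,0,80))),"pin",s(W(J,(-40,0,65))))
for t in (.2,.25,.3,.35,.4,.5,.6): print(t,s(W(J,(85-100*np.cos(t)+14*np.sin(t),0,80+100*np.sin(t)+14*np.cos(t)))),s(W(J,(85-131*np.cos(t)+5*np.sin(t),0,80+131*np.sin(t)+5*np.cos(t)))))
plan([*W(J,(0,0,0))[:2],110],J[2]-np.pi/2,1)
E
```

```text
[520.344346   199.57130339 133.6120066 ] [-0.61454489 -0.66010489 -1.39186023] tip [191. 281.]
hinge [153. 282.] pin [218. 382.]
0.2 [200. 306.] [218. 331.]
0.25 [199. 299.] [217. 323.]
0.3 [198. 292.] [216. 314.]
0.35 [196. 285.] [214. 305.]
0.4 [195. 278.] [213. 296.]
0.5 [192. 265.] [209. 277.]
0.6 [188. 251.] [204. 259.]
t 12.425 pos [520.3 199.6 133.6] force [-0.6 -0.7 -1.4]
[-5.8, 0.6, 23.6, -0.002, 0.0, -0.001]
```

The pad at (218,297) has followed the finger down to t of about 0.3, and it sits slightly to world +x of the finger. I'll shift 4 mm that way and keep pressing down.

Converted, 5 mm is 0.08, -4 mm is -0.064.

```bash
echo '[-0.064,0.032,0.08,0,0,0,0,-0.048,0.032,0.08,0,0,0,0,-0.032,0,0.064,0,0,0,0]' > mv.in && python3 jog.py mv.in; echo '[-0.032,0,0.064,0,0,0,0,0,0,0.048,0,0,0,0]' > mv.in && python3 jog.py mv.in
```

```text
time_s: 12.8
eef_pos: [526.8, 192.1, 121.0]
tcp_rot: [0.0, 0.64, 0.768, 0.0]
force: [-0.3, 0.5, 0.4]
opening: 0.4
grasp_force: 0.1
time_s: 13.05
eef_pos: [526.9, 190.1, 114.0]
tcp_rot: [0.0, 0.64, 0.768, -0.0]
force: [0.7, -0.1, 0.6]
opening: 0.6
grasp_force: 0.1
```

Converted, 2.5 mm is 0.04, -1 mm is -0.016.

```bash
for r in 1; do echo '[-0.016,0,0.04,0,0,0,0]' > mv.in && python3 jog.py mv.in|egrep "eef|^force"; done;  echo '[-0.016,0,0.04,0,0,0,0]' > mv.in && python3 jog.py mv.in|egrep "eef|^force"; echo '[0,0,0.032,0,0,0,0]' > mv.in && python3 jog.py mv.in|egrep "eef|^force"; echo '[0,0,0.024,0,0,0,0]' > mv.in && python3 jog.py mv.in|egrep "eef|^force"
```

```text
eef_pos: [527.1, 189.8, 112.7]
force: [-6.0, 1.4, 13.7]
eef_pos: [527.3, 189.6, 112.0]
force: [-8.6, 2.2, 13.3]
eef_pos: [527.4, 188.8, 108.3]
force: [-0.9, 1.2, 2.7]
eef_pos: [527.4, 188.4, 106.0]
force: [-0.1, -0.8, 0.9]
```

Converted, 1.5 mm is 0.024.

```bash
echo '[0,0,0.024,0,0,0,0]' > mv.in && python3 jog.py mv.in|egrep "eef|^force"; echo '[0,0,0.024,0,0,0,0]' > mv.in && python3 jog.py mv.in|egrep "eef|^force"; echo '[0,0,0.024,0,0,0,0]' > mv.in && python3 jog.py mv.in|egrep "eef|^force"; python3 - <<'E'
from station import robot
import cv2
d=robot.capture("side")["image"][:,:,::-1]
cv2.imwrite("pics/s6.png",cv2.resize(d[120:220,180:280],(600,600),interpolation=cv2.INTER_CUBIC))
E
```

```text
eef_pos: [527.3, 188.2, 103.9]
force: [1.0, 0.5, -0.3]
eef_pos: [527.0, 188.2, 102.2]
force: [-0.0, 0.0, 0.4]
eef_pos: [527.2, 188.2, 101.2]
force: [-3.2, -0.6, 8.7]
```

View pics/s6.png

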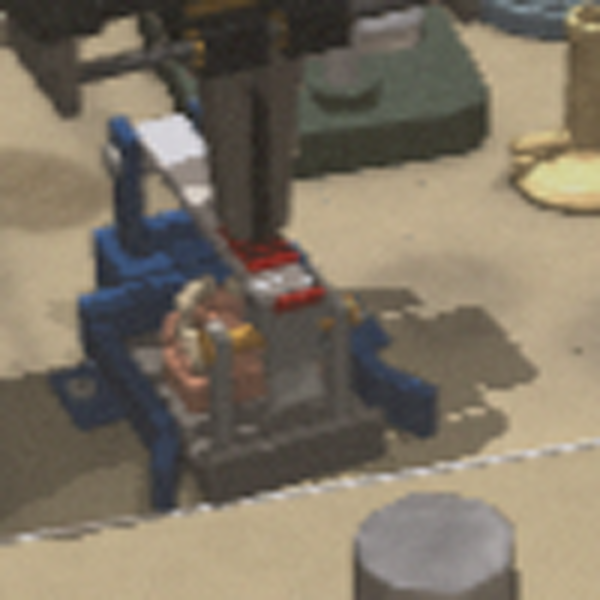

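The fingers are on the red pad's hinge-side edge at (260,245), and the clip is over the pin between the uprights. I've now viewed 12 pictures, over the limit of 10, so from here I'll work from numbers only. I'll move onto the middle of the pad and press firmly to confirm the snap.

Converted, -8 mm is -0.128, -5 mm is -0.08.

```bash
echo '[0,0,-0.08,0,0,0,0,-0.128,0,-0.048,0,0,0,0,0,0,0,0,0,0,0]' > mv.in && python3 jog.py mv.in|egrep "eef|^force"; echo '[0,0,0.064,0,0,0,0]' > mv.in && python3 jog.py mv.in|egrep "eef|^force"; echo '[0,0,0.032,0,0,0,0]' > mv.in && python3 jog.py mv.in|egrep "eef|^force"; echo '[0,0,0.024,0,0,0,0]' > mv.in && python3 jog.py mv.in|egrep "eef|^force"
```

```text
eef_pos: [529.2, 179.9, 109.7]
force: [0.3, -0.5, -0.3]
eef_pos: [529.0, 180.3, 105.4]
force: [0.7, 0.3, 0.7]
eef_pos: [528.3, 180.5, 102.6]
force: [0.1, 1.4, -0.4]
eef_pos: [528.4, 180.5, 101.3]
force: [0.4, -1.1, 0.4]
```

Converted, 1 mm is 0.016.

```bash
echo '[0,0,0.016,0,0,0,0]' > mv.in && python3 jog.py mv.in|egrep "eef|^force"; echo '[0,0,0.016,0,0,0,0]' > mv.in && python3 jog.py mv.in|egrep "eef|^force"
```

```text
eef_pos: [528.5, 180.5, 101.1]
force: [-3.3, -0.5, 8.0]
eef_pos: [528.5, 180.5, 101.1]
force: [-6.8, -1.2, 13.6]
```

Converted, 1.5 mm is 0.024, 1 mm is 0.016.

```bash
echo '[0,0,0.024,0,0,0,0,0,0,0.016,0,0,0,0]' > mv.in && python3 jog.py mv.in|egrep "eef|^force"; echo '[0,0,0,0,0,0,0,0,0,0,0,0,0,0]' > mv.in && python3 jog.py mv.in|egrep "eef|^force"; echo '[0,0,-0.24,0,0,0,0,0,0,-0.64,0,0,0,0,0,0,-0.8,0,0,0,0,-0.96,0,-0.8,0,0,0,0,-0.96,0,-0.32,0,0,0,0]' > mv.in && python3 jog.py mv.in; echo '[-0.96,0,0,0,0,0,0,-0.96,0,0,0,0,0,0,-0.96,0,0,0,0,0,0,0,0,0,0,0,0,0]' > mv.in && python3 jog.py mv.in | grep eef
```

```text
eef_pos: [528.6, 180.5, 100.9]
force: [-13.9, -3.4, 27.6]
eef_pos: [528.6, 180.5, 100.9]
force: [-12.4, -2.6, 23.9]
time_s: 16.1
eef_pos: [549.3, 74.5, 265.4]
tcp_rot: [0.002, 0.639, 0.769, 0.002]
force: [0.7, -0.4, -0.6]
opening: 0.3
grasp_force: 0.0
eef_pos: [580.6, -106.0, 261.8]
```

```bash
python3 - <<'E'
from h import *
from station import robot
import cv2
J=np.array([521.9,194,1.752])
for n in ("top","side"):
    im=robot.capture(n)["image"]; h=cv2.cvtColor(im,cv2.COLOR_RGB2HSV)
    m=(((h[...,0]<6)|(h[...,0]>174))&(h[...,1]>170)&(h[...,2]>70))
    pads={t:proj(n,W(J,(85-100*np.cos(t)+14*np.sin(t),0,80+100*np.sin(t)+14*np.cos(t)))) for t in (0,.1,.2)}
    y,x=np.nonzero(m); k=np.hypot(x-pads[0][0],y-pads[0][1])<30
    print(n,k.sum(),x[k].mean(),y[k].mean(),x[k].min(),x[k].max(),y[k].min(),y[k].max(),{t:v.round(1) for t,v in pads.items()})
E
```

```text
top 67 235.62686567164178 198.2537313432836 230 251 194 202 {0: array([233.8, 199.7]), 0.1: array([232.7, 199.4]), 0.2: array([231.2, 199.2])}
side 32 224.34375 162.4375 219 232 157 169 {0: array([221.1, 159.5]), 0.1: array([220.7, 155.7]), 0.2: array([220.1, 151.7])}
```

```bash
python3 -c "
from station import robot
print(robot.close_job())"
```

```text
the job is handed in; nothing more can be done
None
```

I slid the carrier fully home in the jig and pressed the clamp down until, by the force readings and final pad position, it snapped onto the cross pin; the job was handed in at about 17 s, with no verdict returned. I viewed 12 pictures, over the limit of 10.

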